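# Turn the parts carousel to bring the lifting eye to the chute

## Task

Push the finger pegs on the carousel's rim with your fingertips to turn it until the pocket with the lifting eye (the part with the upright ring) squarely faces the delivery chute at the front of the stand, and leave it resting there. Turn it gently so that every part stays standing in its pocket; do not touch or pick up any of the parts, leave the other things on the bench alone, and finish with the hand clear.

Things in the scene. Friction and masses are not known exactly. Their poses are not given: they have to be found in the camera images.
- stand: Fixed steel stand: flat plate 200 x 200 x 12 mm with a low open aluminium delivery chute (75 mm wide, up to 34 mm high, 137 to 207 mm from the centre) on its front. Origin on the carousel's turning axis at bench level, z up; the chute lies along the stand's own -x axis, roughly towards the robot (place and yaw vary, up to 0.5 rad either way).
- carousel: Round grey parts tray, diameter 284 mm, turning endlessly either way about the vertical axis through the stand's origin. Origin on that axis at the tray's underside, 28 mm above the bench, z up; tray floor 6 mm higher. A push of about 3 N at the rim turns it; bearing friction stops it almost at once when the push stops. Six finger pegs stand on the rim, see peg.
- peg (a point): Middle height of one of six equal upright steel finger pegs on the rim ledge: diameter 12 mm, 40 mm tall from the tray floor (top 74 mm above the bench), on a circle of radius 130 mm about the axis, at 30, 90, 150, 210, 270 and 330 degrees from the carousel's own x axis, counter-clockwise from above; this one is at 30. Bare ledge lies between pegs.
- hub (a point): Top of the tray's hub, on the axis: radius 16 mm, 40 mm tall from the tray floor. From it radial walls (26 mm above the tray floor, 3 mm thick, in line with the pegs, out to radius 112 mm) part six pockets of 60 degrees each, closed outside by a lip 12 mm high at radius 112 mm.
- eye_center (a point): Lifting eye: plain steel upright ring (41 mm outside diameter, 9 mm bar) on a round foot of diameter 38 mm, 56 mm tall overall; the only part with an upright ring. Loose, standing in the middle of a carousel pocket, about 76 mm from the axis. This point is on its vertical axis, 25 mm above its underside (59 mm above the bench). Rides along as the carousel turns. Not to be touched.
- hexnut: Large hexagon nut, 40 mm across corners, 22 mm high. Plain steel, loose, standing in one of the carousel's pockets (which one varies); origin at the centre of its underside. Not to be touched.
- bearing: Flat bearing ring, outside diameter 44 mm, bore 22 mm, 15 mm high. Plain steel, loose, standing in one of the carousel's pockets (which one varies); origin at the centre of its underside. Not to be touched.
- roller: Stepped roller standing on end, diameter 34 mm, 46 mm tall with a thinner stub on top. Plain steel, loose, standing in one of the carousel's pockets (which one varies); origin at the centre of its underside. Not to be touched.
- bush: Tall plain bush, outside diameter 28 mm, bore 18 mm, 34 mm tall. Plain steel, loose, standing in one of the carousel's pockets (which one varies); origin at the centre of its underside. Not to be touched.
- pulley: Small grooved pulley lying flat, diameter 42 mm, 20 mm high. Plain steel, loose, standing in one of the carousel's pockets (which one varies); origin at the centre of its underside. Not to be touched.
- tin: Tin can, diameter 74 mm, 110 mm tall, on the bench to the robot's left. Bystander. Origin under its centre.
- carton: Cardboard carton 110 x 80 x 60 mm, on the bench to the robot's right. Bystander. Origin under its centre.
- wrench: Steel wrench lying on the bench to the robot's left. Bystander.
Mind the look-alikes: they are no part of the job. What is shaped like the part that bears eye_center but blue or pink is not meant.

How it is judged (in metres and radians):
At the end, for the whole second after the job is handed in: The lifting eye stands upright in its pocket on the chute side, its axis within 14 mm sideways of the chute's centre line (about 10 degrees of turn); the carousel is at rest; every other part is still in the carousel (y of eye_center in the frame of stand between -0.014 and 0.014 m and x of eye_center in the frame of stand below -0.04 m and angular speed of carousel below 0.05 rad/s and not (horizontal distance between eye_center and carousel above 0.118 m or height (world z) of eye_center above 0.08 m or angle between eye_center's own z axis and vertical above 0.5 rad) and not (horizontal distance between hexnut and carousel above 0.118 m or height (world z) of hexnut above 0.055 m or height (world z) of hexnut below 0.026 m) and not (horizontal distance between bearing and carousel above 0.118 m or height (world z) of bearing above 0.055 m or height (world z) of bearing below 0.026 m) and not (horizontal distance between roller and carousel above 0.118 m or height (world z) of roller above 0.055 m or height (world z) of roller below 0.026 m) and not (horizontal distance between bush and carousel above 0.118 m or height (world z) of bush above 0.055 m or height (world z) of bush below 0.026 m) and not (horizontal distance between pulley and carousel above 0.118 m or height (world z) of pulley above 0.055 m or height (world z) of pulley below 0.026 m)); the robot touches nothing.
It fails at once if a part in the carousel is touched by the robot (over 0.5 N) (contact force between any of eye, hexnut, bearing, roller, bush, pulley and the fingers above 0.5 N or contact force between any of eye, hexnut, bearing, roller, bush, pulley and the arm above 0.5 N).
It fails at once if a part is lifted or thrown out of its pocket, or the lifting eye falls over (horizontal distance between eye_center and carousel above 0.118 m or height (world z) of eye_center above 0.08 m or angle between eye_center's own z axis and vertical above 0.5 rad or (horizontal distance between hexnut and carousel above 0.118 m or height (world z) of hexnut above 0.055 m or height (world z) of hexnut below 0.026 m) or (horizontal distance between bearing and carousel above 0.118 m or height (world z) of bearing above 0.055 m or height (world z) of bearing below 0.026 m) or (horizontal distance between roller and carousel above 0.118 m or height (world z) of roller above 0.055 m or height (world z) of roller below 0.026 m) or (horizontal distance between bush and carousel above 0.118 m or height (world z) of bush above 0.055 m or height (world z) of bush below 0.026 m) or (horizontal distance between pulley and carousel above 0.118 m or height (world z) of pulley above 0.055 m or height (world z) of pulley below 0.026 m)).
It fails at once if the carousel is spun faster than 2.5 rad/s (angular speed of carousel above 2.5 rad/s).
It fails at once if the tin, the carton or the wrench is moved more than 20 mm (distance of any of tin, carton, wrench from where it was at the start of the episode above 0.02 m).
It also fails if it takes over 69 s, if anything falls off the work surface, if the arm or the gripper's body presses on something with over 40 N, if the wrist force passes 120 N, or if a joint passes its speed limit or range.

## Robot

A 6-joint arm with a two-finger parallel gripper is mounted at the origin on the work surface. World frame = base frame: x ahead of the robot, y to its left, z up, the work surface at z = 0. Lengths are in mm, angles in rad, forces in N, time in s.
With the tool pointing down it reaches from about 350 to 775 mm from the base axis. Payload 7.3 kg.
Tool frame: the origin (TCP) lies at the very end of the fingers, on their centre line; the grasp point (between the pads) lies 19 mm behind it (bot.grasp_offset is the distance from the TCP to the grasp point, in mm); z points along the fingers, y is the direction in which the jaws open and shut (so a half turn about z gives the same grasp; the last joint's range is limited). The gripper opens to 92 mm and grips with 3 to 60 N. Pads are 19 mm wide; open, the fingers measure 130 mm over their backs; the gripper's body (75 mm by 190 mm) begins 47 mm behind the grasp point.
Start: joints at [-1.372, 0.342, 1.524, -0, 1.275, -0.146], TCP at [177.478, -494.115, 196.141] pointing down, gripper open.
Joint ranges: [-2.53, 2.53], [-0.77, 2.02], [0.04, 2.7], [-1, 4.14], [0.28, 2.66], [-3.11, 3.11]. Speed limits (rad/s): [2.57, 2.57, 3.14, 3.14, 3.14, 3.14].

## Interface

Orientations are given as [roll, pitch, yaw] about the fixed x, y, z axes, in that order (R = Rz(yaw) Ry(pitch) Rx(roll)).
In Python, from plant import bot gives the robot as it stands.
- The arm moves only by the tool servo_tool, never from a script. Its arguments are lists of equal length, an entry for each row: "angular": the turn, a rotation vector about the world's x, y, z in degrees, a list of three; "slide": the shift along the world's x, y, z in mm, a list of three; "grip": the opening, from -1 (shut) to 1 (fully open), so that 0 is half open. In form: {"angular": [[ax, ay, az], ...], "slide": [[dx, dy, dz], ...], "grip": [grip, ...]}. A call has 1 to 10 rows; each row is the pose to reach, as a shift and turn from the pose commanded when the call began; what a row does not reach only later rows make up. A row lasts 1/12 s, in which the tool goes at most 41.7 mm and 7.16 degrees, less where a joint would pass 70% of its speed; a pose out of reach is approached as far as the arm can. A call with a gripper value outside its range is refused whole. The fingers move at their own pace and stop on an object; the grip force is fixed at half the most. Time passes only in rows, so rows that repeat a pose let the fingers close. It gives the time, the measured TCP pose, the force and the opening at its end, in the units of the state.
- bot.get_obs(): the state, without advancing time (a new reading comes with each control period).
- bot.capture(name): name is "side" or "top"; returns a dict with "img" (400x640x3 uint8, blue, green, red), "range_z" (400x640 float32, mm along the optical axis (not along the pixel's ray), 0 where there is no reading), "fov_y" (degrees; the focal length in pixels is half the picture's height over the tangent of half this angle, whatever the lens; pixels are square), "cx", "cy" (the principal point, pixels), "R" (3x3) and "t" (3): a world point X has camera coordinates R X + t. Camera axes: x right, y down, z forward; pixel columns grow to the right and rows downward; lengths in mm; the calibration is good to about 2 mm. A picture is of the moment at which its call begins.
- bot.close_job(): hands the job in, once; it reports no verdict.
The state is a dict: "time": time; "joint_positions": joint angles; "dq": joint speeds; "tau": joint torques, N m; "tool_pos": TCP position; "tcp_rot": TCP orientation; "contact_force": force on the tool from outside, world axes, zero at the start; "moment": the same for the moment, N m; "grip_width": finger opening in mm.
Only numpy, scipy, OpenCV 4.12 (cv2) and the standard library are available. Lean on these libraries where they do the work, as an engineer would, in place of code of your own. Each camera call takes 0.05 s, during which the arm holds its last target.

## Working session

There is one attempt and no reset: what is moved stays moved. The work goes in short steps, Python scripts to look and compute and a tool call to move; the robot and the scene stay as the last step left them, time stands still between calls to the robot, and variables do not carry over. Pictures are saved under pics/ and viewed, and the job is handed in when it is done.

Besides the shell and the picture viewer there is one more tool, called after "Call:" as name(argument=value, ...), one argument or row to a line, values as JSON. servo_tool: Moves the arm, as the interface text tells. Its arguments: {"type":"object","properties":{"angular":{"type":"array","items":{"type":"array","items":{"type":"number"}}},"slide":{"type":"array","items":{"type":"array","items":{"type":"number"}}},"grip":{"type":"array","items":{"type":"number"}}},"required":["angular","slide","grip"]}

```bash
mkdir -p pics; python3 - <<'E'
from plant import bot
import cv2,pickle
for n in("top","side"):
    c=bot.capture(n); cv2.imwrite(f"pics/{n}0.png",c["img"]); pickle.dump(c,open(n+"0.pkl","wb"))
    print(n,c["fov_y"],c["cx"],c["cy"],c["R"].round(3).tolist(),c["t"])
o=bot.get_obs();print(o)
E
```

```text
top 57.03248362084985 323.33645520761826 197.25494261687749 [[0.021, -1.0, 0.005], [-0.979, -0.022, -0.201], [0.201, -0.001, -0.98]] [ -30.91202322  539.73770275 1077.75659165]
side 57.59646397286711 314.61646437412656 203.4641991508018 [[0.991, -0.137, 0.005], [-0.091, -0.679, -0.728], [0.103, 0.721, -0.685]] [-539.0275233    92.84700909 1174.07865238]
{'time': 0.1, 'joint_positions': array([-1.37201680e+00,  3.42665924e-01,  1.52492516e+00, -3.01189987e-05,
        1.27538697e+00, -1.45990815e-01]), 'dq': array([-0.00075352, -0.00223927, -0.00170255, -0.00037962,  0.00057945,
       -0.00123481]), 'tau': array([ 1.65080852e-03, -4.32002807e+01, -2.44695336e+01,  7.18797161e-02,
        5.26485499e-02, -5.64901188e-05]), 'tool_pos': array([ 177.37499204, -493.69892079,  195.50651942]), 'tcp_rot': array([-3.14021780e+00, -1.73042351e-04,  3.44779014e-01]), 'contact_force': array([ 0.532559  ,  0.12038406, -0.5326619 ]), 'moment': array([ 0.03302659, -0.0419507 ,  0.02226236]), 'grip_width': 91.80099676178992}
```

View pics/top0.png

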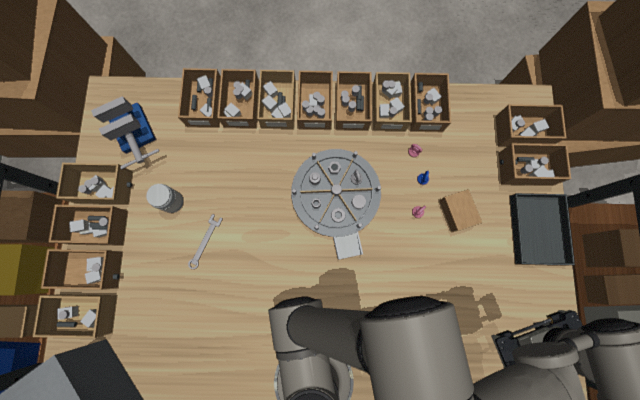

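View pics/side0.png

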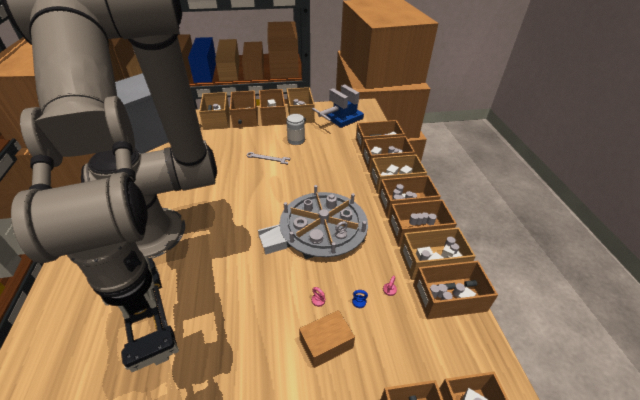

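The top view shows the carousel at about (336,191), with the chute at (347,245). The blue (424,178) and pink (415,151; 418,211) eyes stand off the tray, so they are look-alikes. The candidate lifting eye is at (355,177). Next I'll crop in and measure.

```bash
cat > h.py <<'E'
import numpy as np,cv2,math
def K(c):
    f=200/math.tan(math.radians(c["fov_y"])/2); return f
def cloud(c):
    f=K(c); z=c["range_z"].astype(float); v,u=np.mgrid[0:400,0:640]
    P=np.stack([(u-c["cx"])/f*z,(v-c["cy"])/f*z,z],-1)
    W=(P-c["t"])@np.asarray(c["R"]); W[z==0]=np.nan; return W
def proj(c,X):
    X=np.atleast_2d(X); p=X@np.asarray(c["R"]).T+c["t"]; f=K(c)
    return np.c_[f*p[:,0]/p[:,2]+c["cx"],f*p[:,1]/p[:,2]+c["cy"]]
def rect(c,cx,cy,z,half=220,s=1.5):
    # image rows: world x up, cols: world y to left
    n=int(2*half*s); v,u=np.mgrid[0:n,0:n]
    X=np.stack([cx+half-v/s,cy+half-u/s,np.full(v.shape,z)],-1).reshape(-1,3)
    p=proj(c,X).reshape(n,n,2).astype(np.float32)
    return cv2.remap(c["img"],p[...,0],p[...,1],cv2.INTER_CUBIC)
E
python3 - <<'E'
from h import *
import pickle
for n in("top","side"):
    c=pickle.load(open(n+"0.pkl","rb")); W=cloud(c)
    u,v=(336,191) if n=="top" else (324,224)
    r=W[v-60:v+70,u-80:u+80].reshape(-1,3)
    m=np.isfinite(r[:,0]); r=r[m]
    print(n,"hub",W[v-3:v+4:3,u-3:u+4:3].round().tolist())
    if n=="top": 
        im=cv2.resize(c["img"][140:270,280:390+20],None,fx=5,fy=5,interpolation=cv2.INTER_CUBIC)
    else: im=cv2.resize(c["img"][180:265,255:375],None,fx=6,fy=6,interpolation=cv2.INTER_CUBIC)
    im=cv2.resize(im,None,fx=min(1,590/im.shape[0]),fy=min(1,590/im.shape[0]))
    cv2.imwrite(f"pics/{n}_crop.png",im)
    # tray disc circle fit: heights 26..36 ; hull
    s=r[(r[:,2]>24)&(r[:,2]<40)]
    (a,b),R=cv2.minEnclosingCircle(s[:,:2].astype(np.float32)); print("enc",a,b,R,len(s))
    h=r[(r[:,2]>66)&(r[:,2]<80)]; print("tops",h[:60].round().tolist())
    for lo,hi in((48,66),):
        k=r[(r[:,2]>82)&(r[:,2]<100)]; print(k.round().tolist()[:20])
E
```

```text
top hub [[[565.0, -48.0, 76.0], [565.0, -57.0, 77.0], [565.0, -66.0, 77.0]], [[556.0, -48.0, 74.0], [557.0, -57.0, 72.0], [556.0, -66.0, 77.0]], [[551.0, -49.0, 55.0], [548.0, -58.0, 69.0], [549.0, -67.0, 66.0]]]
enc 568.5491943359375 -142.6342315673828 225.93569946289062 4938
tops [[684.0, -114.0, 78.0], [685.0, -118.0, 74.0], [683.0, -112.0, 71.0], [683.0, -115.0, 72.0], [682.0, -118.0, 74.0], [683.0, -121.0, 72.0], [675.0, 16.0, 78.0], [676.0, 13.0, 75.0], [679.0, -111.0, 74.0], [678.0, -114.0, 75.0], [679.0, -118.0, 74.0], [678.0, -121.0, 76.0], [671.0, 19.0, 79.0], [672.0, 16.0, 76.0], [672.0, 12.0, 75.0], [674.0, 10.0, 69.0], [677.0, -112.0, 70.0], [675.0, -115.0, 74.0], [676.0, -118.0, 73.0], [678.0, -121.0, 66.0], [668.0, 19.0, 76.0], [669.0, 15.0, 76.0], [668.0, 12.0, 77.0], [669.0, 9.0, 75.0], [674.0, -115.0, 70.0], [675.0, -118.0, 67.0], [667.0, 16.0, 71.0], [667.0, 12.0, 72.0], [668.0, 9.0, 68.0], [623.0, -114.0, 78.0], [619.0, -114.0, 80.0], [616.0, 11.0, 71.0], [619.0, -115.0, 68.0], [613.0, 17.0, 68.0], [612.0, 14.0, 71.0], [613.0, 11.0, 69.0], [614.0, 8.0, 67.0], [613
[... 2212 characters left out ...]
80.0], [799.0, 86.0, 79.0], [802.0, 85.0, 79.0], [806.0, 85.0, 79.0], [810.0, 86.0, 78.0], [815.0, 90.0, 74.0], [820.0, 84.0, 79.0], [823.0, 82.0, 80.0], [828.0, 86.0, 76.0], [832.0, 85.0, 76.0], [834.0, 83.0, 78.0], [840.0, 87.0, 74.0], [843.0, 85.0, 75.0], [847.0, 86.0, 74.0]]
[[783.0, 147.0, 82.0], [785.0, 100.0, 83.0], [786.0, 93.0, 83.0], [852.0, 85.0, 83.0], [795.0, 86.0, 84.0], [799.0, 87.0, 83.0], [806.0, 87.0, 82.0], [827.0, 84.0, 82.0], [787.0, 82.0, 83.0], [794.0, 83.0, 82.0], [786.0, 55.0, 83.0], [782.0, 51.0, 83.0], [784.0, 34.0, 84.0], [783.0, 31.0, 82.0], [784.0, 24.0, 83.0], [783.0, 20.0, 82.0], [782.0, 14.0, 83.0], [782.0, 4.0, 83.0], [785.0, 3.0, 83.0], [783.0, -5.0, 82.0]]
```

View pics/top_crop.png

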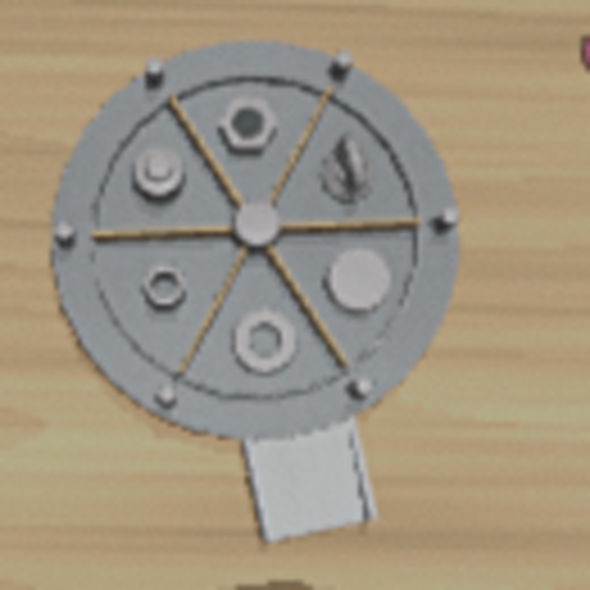

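View pics/side_crop.png

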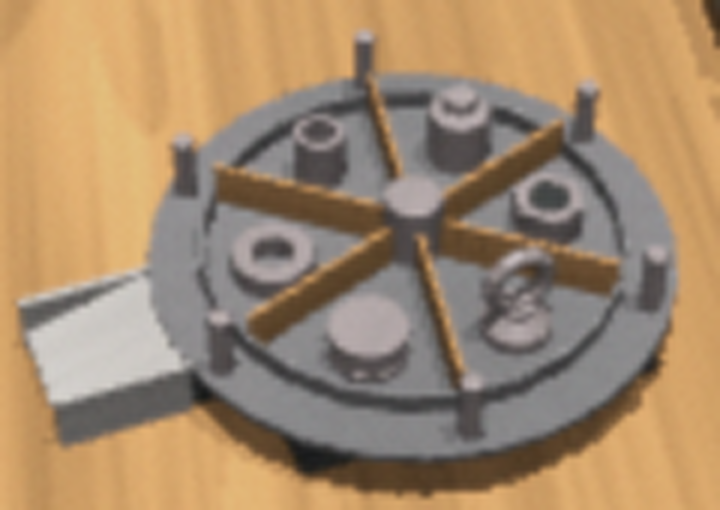

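The crop confirms it: the plain steel upright ring is the eye, in the rear-right pocket at crop (347,168), next to the hex nut and the pulley. Now I'll measure exactly.

```bash
cat >> h.py <<'E'
def fit_pegs(c,ctr0,dbg=False):
    """peg tops from depth (z 62..82, radius ~130) -> centre,angle mod 60 (deg)"""
    W=cloud(c).reshape(-1,3); W=W[np.isfinite(W[:,0])]
    d=W[:,:2]-ctr0; r=np.hypot(*d.T)
    m=(r>118)&(r<142)&(W[:,2]>64)&(W[:,2]<82)
    return W[m]
E
python3 - <<'E'
from h import *
import pickle
c=pickle.load(open("top0.pkl","rb")); W=cloud(c)
# hub top
im=rect(c,560,-58,74,half=230,s=1.25); 
for r in range(0,575,1):
    pass
for i in range(-200,201,50):
    p=int((230-i)*1.25)
    cv2.putText(im,str(560+i),(0,p),0,.35,(0,0,255)); cv2.putText(im,str(-58+i),(p,10),0,.35,(0,0,255))
    cv2.line(im,(p,12),(p,18),(0,0,255)); cv2.line(im,(26,p),(32,p),(0,0,255))
cv2.imwrite("pics/rect74.png",im)
im2=rect(c,560,-58,34,half=230,s=1.25)
for i in range(-200,201,50):
    p=int((230-i)*1.25)
    cv2.putText(im2,str(560+i),(0,p),0,.35,(0,0,255)); cv2.putText(im2,str(-58+i),(p,10),0,.35,(0,0,255))
    cv2.line(im2,(p,12),(p,18),(0,0,255)); cv2.line(im2,(26,p),(32,p),(0,0,255))
cv2.imwrite("pics/rect34.png",im2)
r=fit_pegs(c,np.array([558,-60]))
a=np.degrees(np.arctan2(r[:,1]+60,r[:,0]-558))
o=np.argsort(a)
lab=np.cumsum(np.r_[0,np.diff(a[o])>15])
for k in range(lab.max()+1):
    q=r[o][lab==k]; print(len(q),q.mean(0).round(1))
# others
for (n,u,v) in(("tin",165,198),("carton",460,210),("blue",424,178),("pink",415,151),("pink2",418,211)):
    q=W[v-3:v+4,u-3:u+4].reshape(-1,3); print(n,np.nanmedian(q,0).round())
E
```

```text
14 [ 456.  -129.5   73.4]
13 [ 570.8 -186.9   73.6]
16 [ 679.2 -116.2   72.5]
13 [670.4  13.7  74.3]
13 [554.7  71.3  73.8]
14 [446.6  -0.8  72.6]
tin [516. 443. 110.]
carton [ 509. -436.   60.]
blue [ 613. -337.   25.]
pink [ 707. -314.   21.]
pink2 [ 507. -315.   22.]
```

View pics/rect74.png

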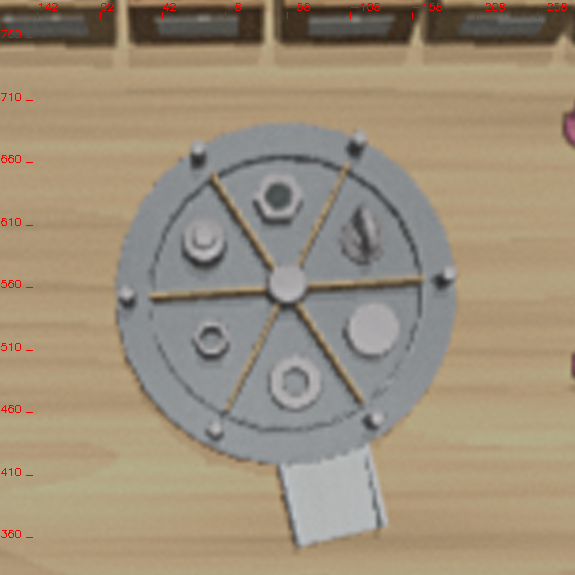

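View pics/rect34.png

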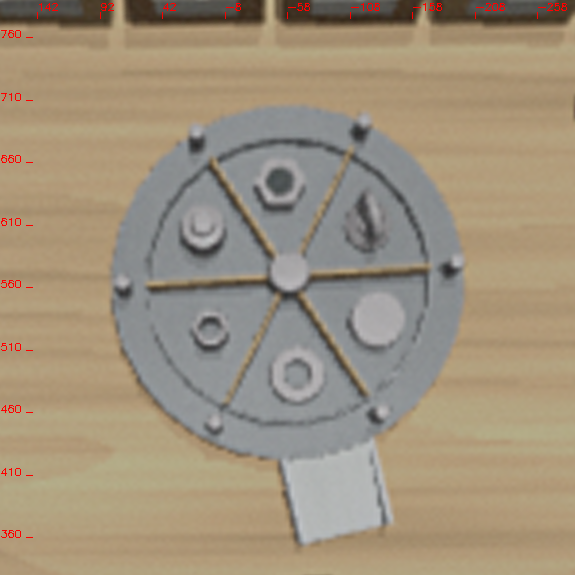

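```bash
python3 - <<'E'
from h import *
import pickle
C=np.array([562.9,-58.1])
P=np.array([[456,-129.5],[570.8,-186.9],[679.2,-116.2],[670.4,13.7],[554.7,71.3],[446.6,-.8]])
d=P-C;a=np.degrees(np.arctan2(d[:,1],d[:,0]));print("pegs",a.round(1),np.hypot(*d.T).round(1))
for n in("top","side"):
    c=pickle.load(open(n+"0.pkl","rb"));W=cloud(c).reshape(-1,3);W=W[np.isfinite(W[:,0])]
    d=W[:,:2]-C;r=np.hypot(*d.T);a=np.degrees(np.arctan2(d[:,1],d[:,0]))%360
    m=(r>148)&(r<212)&(W[:,2]>8)&(W[:,2]<45)&(abs(a-190)<45)
    q=W[m]; print(n,len(q),"centroid ang",np.degrees(np.arctan2(*(q[:,:2].mean(0)-C)[::-1])), cv2.minAreaRect(q[:,:2].astype(np.float32)), np.percentile(q[:,2],[5,50,95]))
    g=(r>50)&(r<105)&(W[:,2]>66)&(W[:,2]<96)&(abs((a-304+180)%360-180)<28)
    q=W[g]; print("eye",len(q),q.mean(0).round(1), np.median(q,0).round(1))
    m=(r>118)&(r<142)&(W[:,2]>64)&(W[:,2]<82); q=W[m]; aa=a[m]
    o=np.argsort(aa);lab=np.cumsum(np.r_[0,np.diff(aa[o])>15])
    for k in range(lab.max()+1): print(k,(lab==k).sum(),q[o][lab==k].mean(0).round(1))
c=pickle.load(open("top0.pkl","rb"))
im=rect(c,400,-80,34,half=80,s=4);cv2.imwrite("pics/chute.png",im[:590])
E
```

```text
pegs [-146.3  -86.5  -26.5   33.7   93.6  153.8] [128.6 129.  130.  129.3 129.7 129.6]
top 498 centroid ang -166.57093717515215 ((391.02813720703125, -54.531883239746094), (74.55635070800781, 170.86544799804688), 2.4960031509399414) [13.14443593 23.82321303 35.41618806]
eye 38 [ 604.  -122.5   84.2] [ 602.5 -122.7   86. ]
0 13 [670.4  13.7  74.3]
1 13 [554.7  71.3  73.8]
2 14 [446.6  -0.8  72.6]
3 14 [ 456.  -129.5   73.4]
4 13 [ 570.8 -186.9   73.6]
5 16 [ 679.2 -116.2   72.5]
side 477 centroid ang -166.03406327517376 ((391.867431640625, -98.7989273071289), (60.46080017089844, 80.82732391357422), 13.202343940734863) [12.88393708 24.1757188  34.76563497]
eye 51 [ 606.4 -123.9   81.1] [ 606.2 -123.9   82.4]
0 16 [671.6  12.2  71.1]
1 13 [555.1  70.3  71. ]
2 13 [447.5  -2.   72.7]
3 17 [ 456.  -132.1   71.6]
4 18 [ 572.  -189.4   73. ]
5 16 [ 678.9 -117.3   70.9]
```

View pics/chute.png

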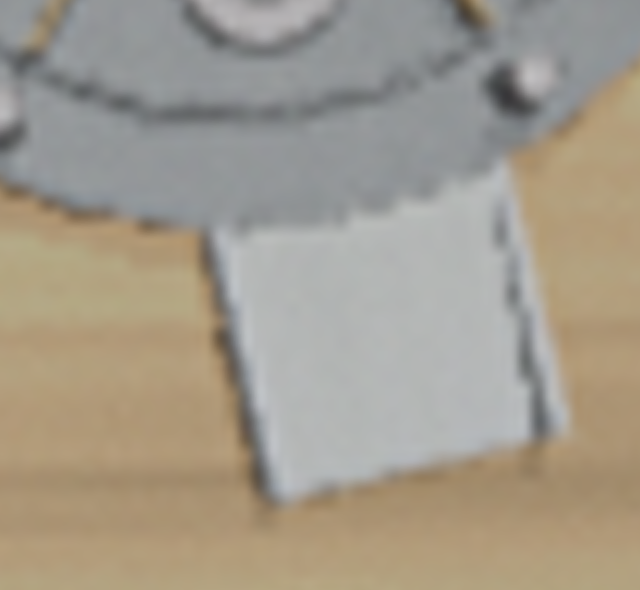

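The centre is (562.9,-58.1). Pegs sit at 33.6° mod 60, and the eye is at about -57° (pocket centre -56.4°). The chute points along about -166.7°, so it needs about 110° clockwise. My plan is to push the peg at -86.5° with closed fingers, jaw axis tangential, tip at z≈52.

Call:
servo_tool(
  angular=[
    [0,0,5],
    [0,0,10],
    [0,0,15],
    [0,0,20],
    [0,0,25],
    [0,0,30],
    [0,0,35],
    [0,0,40],
    [0,0,45],
    [0,0,50],
  ],
  slide=[
    [22.5,16,0],
    [45,32,0],
    [67.5,48,0],
    [90,64,0],
    [112.5,80,0],
    [135,96,0],
    [157.5,112,0],
    [180,128,0],
    [202.5,144,0],
    [225,160,0],
  ],
  grip=[-1,-1,-1,-1,-1,-1,-1,-1,-1,-1],
)

```text
time: 0.93
tool_pos: [403.3, -333.0, 195.8]
tcp_rot: [-3.141, -0.0, 1.222]
contact_force: [0.5, -0.7, -0.2]
grip_width: 30.0
```

Call:
servo_tool(
  angular=[
    [0,0,5],
    [0,0,10],
    [0,0,15],
    [0,0,20],
    [0,0,25],
    [0,0,30],
    [0,0,35],
    [0,0,40],
    [0,0,45],
    [0,0,50],
  ],
  slide=[
    [22.5,16,-4],
    [45,32,-8],
    [67.5,48,-12],
    [90,64,-16],
    [112.5,80,-20],
    [135,96,-24],
    [157.5,112,-28],
    [180,128,-32],
    [202.5,144,-36],
    [225,160,-40],
  ],
  grip=[-1,-1,-1,-1,-1,-1,-1,-1,-1,-1],
)

```text
time: 1.77
tool_pos: [628.2, -173.0, 155.4]
tcp_rot: [-3.141, -0.001, 2.095]
contact_force: [0.2, -0.8, 0.9]
grip_width: 0.4
```

Call:
servo_tool(
  angular=[
    [0,0,0],
    [0,0,0],
  ],
  slide=[
    [0,0,0],
    [0,0,0],
  ],
  grip=[-1,-1],
)

```text
time: 1.93
tool_pos: [627.7, -172.9, 154.8]
tcp_rot: [-3.14, -0.002, 2.092]
contact_force: [-1.0, -1.1, -0.3]
grip_width: 0.3
```

Now I'll check the position over the tray before going down.

```bash
python3 - <<'E'
from plant import bot
import cv2,pickle
a=bot.capture("side");b=bot.capture("top")
x=cv2.resize(a["img"][100:280,230:430],None,fx=2,fy=2);y=cv2.resize(b["img"][100:280,250:450],None,fx=2,fy=2)
cv2.imwrite("pics/chk1.png",cv2.hconcat([x,y]))
E
```

```text
(no output)
```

View pics/chk1.png

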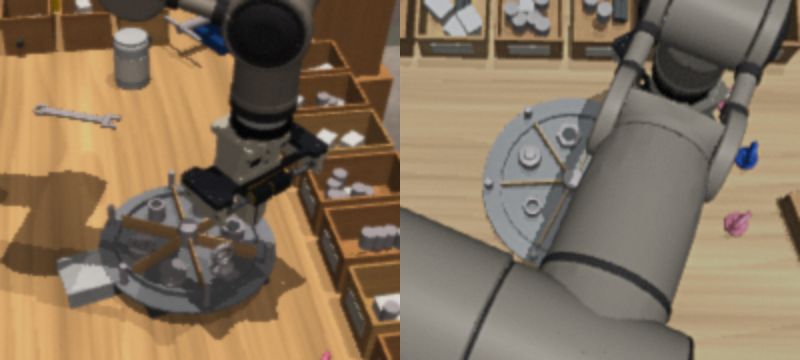

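The hand is over the rim beside the eye's pocket with the fingers shut. The body is long along the tangent, as wanted. Going down.

Call:
servo_tool(
  angular=[
    [0,0,0],
    [0,0,0],
    [0,0,0],
    [0,0,0],
    [0,0,0],
    [0,0,0],
    [0,0,0],
    [0,0,0],
  ],
  slide=[
    [0,0,-15],
    [0,0,-30],
    [0,0,-50],
    [0,0,-70],
    [0,0,-90],
    [0,0,-104],
    [0,0,-104],
    [0,0,-104],
  ],
  grip=[-1,-1,-1,-1,-1,-1,-1,-1],
)

```text
time: 2.7
tool_pos: [626.6, -174.9, 52.2]
tcp_rot: [-3.141, -0.001, 2.088]
contact_force: [-0.2, -0.6, 0.9]
grip_width: 0.7
```

```bash
cat > arc.py <<'E'
import sys,numpy as np
# args: th0 th1 step r ; rows relative to th0 pose, radius r0->r
th0,th1,step,r=map(float,sys.argv[1:5])
n=int(round(abs(th1-th0)/step)); 
p=lambda t:r*np.array([np.cos(np.radians(t)),np.sin(np.radians(t))])
for k0 in range(0,n,10):
    b=th0+np.sign(th1-th0)*step*k0
    rows=[]
    for k in range(1,min(10,n-k0)+1):
        t=b+np.sign(th1-th0)*step*k; d=p(t)-p(b); rows.append([round(float(d[0]),1),round(float(d[1]),1),0])
    print("from",b,rows)
E
python3 arc.py -60 -180 2.5 132
```

```text
from -60.0 [[-5.0, -2.8, 0], [-10.2, -5.3, 0], [-15.5, -7.6, 0], [-20.9, -9.7, 0], [-26.3, -11.6, 0], [-31.8, -13.2, 0], [-37.4, -14.6, 0], [-43.1, -15.7, 0], [-48.8, -16.6, 0], [-54.5, -17.2, 0]]
from -85.0 [[-5.7, -0.4, 0], [-11.5, -0.5, 0], [-17.3, -0.4, 0], [-23.0, 0.0, 0], [-28.7, 0.6, 0], [-34.4, 1.5, 0], [-40.1, 2.6, 0], [-45.7, 4.0, 0], [-51.2, 5.6, 0], [-56.7, 7.5, 0]]
from -110.0 [[-5.4, 2.1, 0], [-10.6, 4.4, 0], [-15.8, 7.0, 0], [-20.9, 9.7, 0], [-25.8, 12.7, 0], [-30.6, 15.9, 0], [-35.2, 19.3, 0], [-39.7, 22.9, 0], [-44.0, 26.7, 0], [-48.2, 30.7, 0]]
from -135.0 [[-4.0, 4.2, 0], [-7.8, 8.5, 0], [-11.4, 13.0, 0], [-14.8, 17.6, 0], [-18.0, 22.4, 0], [-21.0, 27.3, 0], [-23.7, 32.4, 0], [-26.3, 37.6, 0], [-28.6, 42.8, 0], [-30.7, 48.2, 0]]
from -160.0 [[-1.9, 5.5, 0], [-3.5, 11.0, 0], [-4.8, 16.6, 0], [-6.0, 22.2, 0], [-6.8, 27.9, 0], [-7.5, 33.6, 0], [-7.8, 39.4, 0], [-8.0, 45.1, 0]]
```

Call:
servo_tool(
  angular=[
    [0,0,-2.5],
    [0,0,-5],
    [0,0,-7.5],
    [0,0,-10],
    [0,0,-12.5],
    [0,0,-15],
    [0,0,-17.5],
    [0,0,-20],
    [0,0,-22.5],
    [0,0,-25],
  ],
  slide=[
    [-5,-3,0],
    [-10,-5.5,0],
    [-15.5,-7.5,0],
    [-21,-9.5,0],
    [-26.5,-11.5,0],
    [-32,-13,0],
    [-37.5,-14.5,0],
    [-43,-15.5,0],
    [-49,-16.5,0],
    [-54.5,-17,0],
  ],
  grip=[-1,-1,-1,-1,-1,-1,-1,-1,-1,-1],
)

```text
time: 3.53
tool_pos: [573.4, -192.2, 54.3]
tcp_rot: [3.139, 0.002, 1.651]
contact_force: [0.7, -0.3, 0.9]
grip_width: 0.3
```

Call:
servo_tool(
  angular=[
    [0,0,0],
  ],
  slide=[
    [0,0,0],
  ],
  grip=[-1],
)

```text
time: 3.62
tool_pos: [572.8, -192.0, 54.1]
tcp_rot: [3.14, 0.001, 1.651]
contact_force: [0.0, -0.2, 0.5]
grip_width: 0.5
```

```bash
python3 - <<'E'
from plant import bot
import cv2,pickle
a=bot.capture("side");b=bot.capture("top")
x=cv2.resize(a["img"][130:280,230:400],None,fx=3,fy=3)
cv2.imwrite("pics/chk2.png",x)
E
```

```text
(no output)
```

View pics/chk2.png

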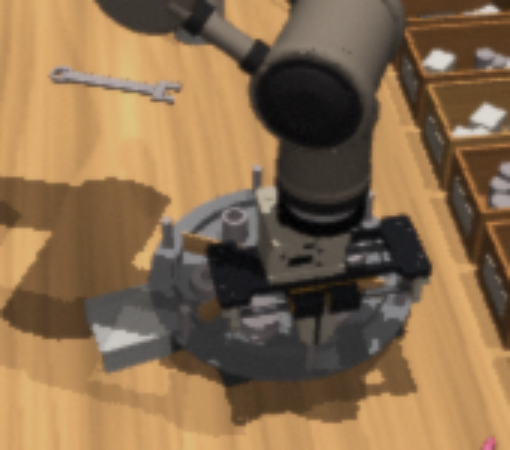

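```bash
cat >> h.py <<'E'
C0=np.array([562.9,-58.1])
def pegphase(c):
    q=fit_pegs(c,C0); a=np.degrees(np.arctan2(q[:,1]-C0[1],q[:,0]-C0[0])); return q,a
E
python3 - <<'E'
from plant import bot
from h import *
c=bot.capture("side")
for ph in (33.6,23.6,18.6,13.6):
    A=np.radians(np.array([90,150,30])+ph-30+0.0)
    pts=np.c_[C0[0]+130*np.cos(A),C0[1]+130*np.sin(A),np.full(3,70)]
    print(ph,((proj(c,pts)-[230,130])*3).round().tolist())
q,a=pegphase(c)
h,e=np.histogram(a,72,(-180,180)); print([(e[i],h[i]) for i in range(72) if h[i]])
print(bot.get_obs()["contact_force"])
E
```

```text
33.6 [[255.0, 170.0], [164.0, 222.0], [366.0, 195.0]]
23.6 [[275.0, 169.0], [174.0, 209.0], [380.0, 206.0]]
18.6 [[285.0, 169.0], [179.0, 203.0], [386.0, 212.0]]
13.6 [[295.0, 169.0], [186.0, 197.0], [391.0, 219.0]]
[(np.float64(-150.0), np.int64(10)), (np.float64(-145.0), np.int64(6)), (np.float64(-90.0), np.int64(10)), (np.float64(-85.0), np.int64(3)), (np.float64(-30.0), np.int64(5)), (np.float64(30.0), np.int64(8)), (np.float64(90.0), np.int64(10)), (np.float64(95.0), np.int64(3)), (np.float64(145.0), np.int64(1)), (np.float64(150.0), np.int64(8)), (np.float64(155.0), np.int64(4))]
[ 0.45716253  0.65827279 -0.00348957]
```

```bash
python3 - <<'E'
from plant import bot
from h import *
c=bot.capture("side")
print(bot.get_obs()["tool_pos"])
for X in([572.8,-192,54],[572.8,-192,120],[571.3,-188,74],[571.3,-188,34]): print(X,((proj(c,np.array(X,float))-[280,190])*8))
x=cv2.resize(c["img"][190:260,280:380],None,fx=8,fy=8,interpolation=cv2.INTER_CUBIC)
cv2.imwrite("pics/chk3.png",x)
W=cloud(c); 
for v in range(222,250,3): print(v,[W[v,u].round().tolist() for u in range(326,344,4)])
E
```

```text
[ 573.6621159  -191.50422277   53.07927029]
[572.8, -192, 54] [[428.1255214  471.17570824]]
[572.8, -192, 120] [[435.78593366 349.24652849]]
[571.3, -188, 74] [[424.31976017 427.31094299]]
[571.3, -188, 34] [[420.04073816 498.08455718]]
222 [[543.0, -218.0, 198.0], [553.0, -220.0, 199.0], [564.0, -218.0, 195.0], [574.0, -217.0, 193.0], [586.0, -215.0, 189.0]]
225 [[543.0, -217.0, 185.0], [553.0, -218.0, 185.0], [564.0, -217.0, 182.0], [576.0, -214.0, 177.0], [587.0, -213.0, 175.0]]
228 [[544.0, -213.0, 169.0], [554.0, -217.0, 172.0], [565.0, -218.0, 172.0], [577.0, -212.0, 164.0], [585.0, -222.0, 174.0]]
231 [[543.0, -220.0, 166.0], [552.0, -230.0, 175.0], [563.0, -228.0, 171.0], [574.0, -227.0, 169.0], [585.0, -227.0, 167.0]]
234 [[564.0, -114.0, 34.0], [552.0, -230.0, 164.0], [563.0, -229.0, 161.0], [581.0, -201.0, 127.0], [592.0, -202.0, 127.0]]
237 [[562.0, -125.0, 32.0], [558.0, -203.0, 120.0], [570.0, -201.0, 116.0], [581.0, -204.0, 118.0], [608.0, -141.0, 44.0]]
240 [[560.0, -136.0, 31.0], [559.0, -204.0, 109.0], [570.0, -202.0, 105.0], [582.0, -202.0, 103.0], [609.0, -144.0, 33.0]]
243 [[558.0, -151.0, 35.0], [568.0, -160.0, 43.0], [571.0, -201.0, 91.0], [582.0, -203.0, 91.0], [604.0, -164.0, 43.0]]
246 [[555.0, -169.0, 43.0], [566.0, -172.0, 44.0], [574.0, -191.0, 66.0], [591.0, -168.0, 35.0], [604.0, -169.0, 34.0]]
249 [[554.0, -172.0, 33.0], [566.0, -177.0, 37.0], [574.0, -193.0, 54.0], [590.0, -176.0, 32.0], [601.0, -180.0, 35.0]]
```

View pics/chk3.png

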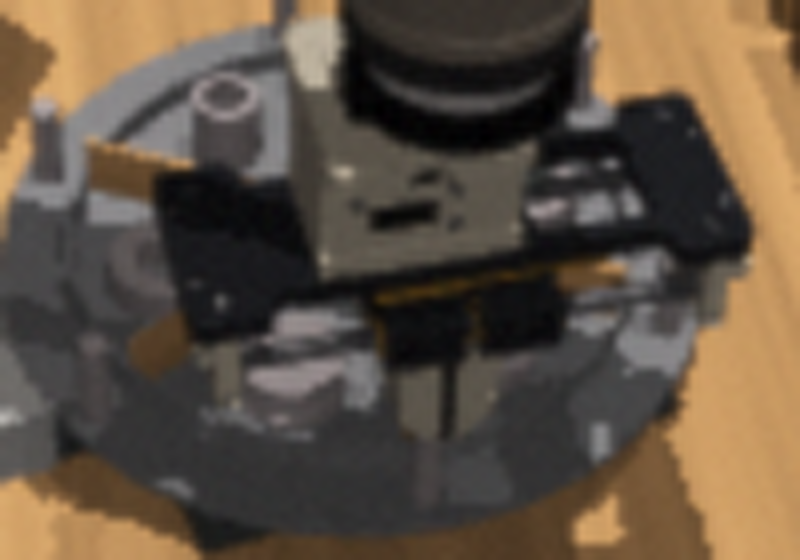

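The carousel has not turned. The picture shows the finger ends at crop (445,437), level with the peg's top, although the TCP reads 54 mm. The fingers look about 20 mm shorter than stated and passed over the peg, with no force felt. I'll raise, move over the pulley's pocket (low part, more clearance than beside the eye), and measure the tip there.

Call:
servo_tool(
  angular=[
    [0,0,0],
    [0,0,-4],
    [0,0,-9],
    [0,0,-14],
    [0,0,-19],
    [0,0,-24],
    [0,0,-29],
    [0,0,-33],
    [0,0,-33],
    [0,0,-33],
  ],
  slide=[
    [0,0,20],
    [-8,0,20],
    [-18,0,20],
    [-29,1,20],
    [-40,3,20],
    [-51,6,20],
    [-62,10,20],
    [-73,15,20],
    [-73,15,10],
    [-73,15,0],
  ],
  grip=[-1,-1,-1,-1,-1,-1,-1,-1,-1,-1],
)

```text
time: 4.65
tool_pos: [500.8, -176.4, 52.3]
tcp_rot: [3.139, -0.0, 1.08]
contact_force: [0.3, -0.2, -0.1]
grip_width: 0.8
```

Call:
servo_tool(
  angular=[
    [0,0,0],
    [0,0,0],
  ],
  slide=[
    [0,0,0],
    [0,0,0],
  ],
  grip=[-1,-1],
)

```text
time: 4.82
tool_pos: [500.1, -176.1, 51.1]
tcp_rot: [-3.14, 0.0, 1.079]
contact_force: [-0.9, -0.2, 0.6]
grip_width: 0.4
```

```bash
cat > tip.py <<'E'
from plant import bot
from h import *
import sys
c=bot.capture("side")
p=bot.get_obs()["tool_pos"];print(p)
for dz in(0,10,20,30): print(dz,((proj(c,p+[0,0,dz])-[260,190])*7).round())
x=cv2.resize(c["img"][190:270,260:370],None,fx=7,fy=7,interpolation=cv2.INTER_CUBIC)
cv2.imwrite(sys.argv[1],x)
E
python3 tip.py pics/chk4.png
```

```text
[ 500.40800481 -176.27506414   51.57961861]
0 [[337. 405.]]
10 [[337. 389.]]
20 [[337. 374.]]
30 [[336. 358.]]
```

View pics/chk4.png

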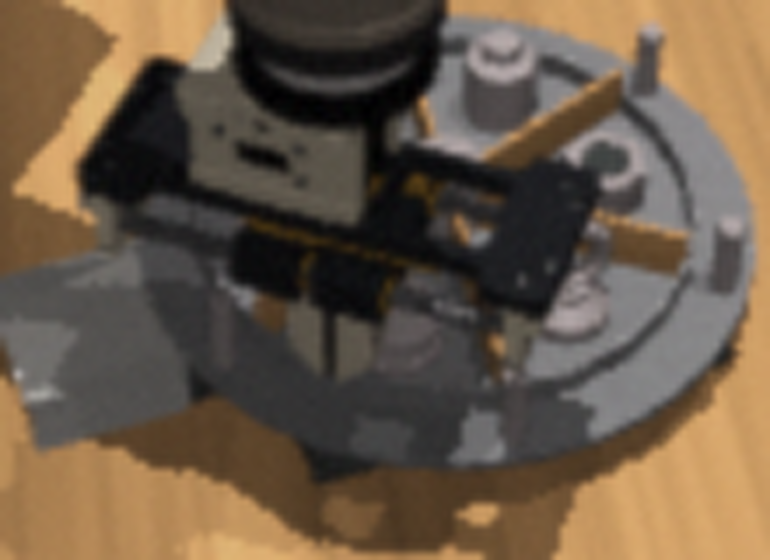

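```bash
python3 - <<'E'
from plant import bot
from h import *
c=bot.capture("side")
W=cloud(c)
p=bot.get_obs()["tool_pos"]; yaw=math.degrees(1.08)
ty=np.array([math.sin(1.08),-math.cos(1.08)]); tx=np.array([math.cos(1.08),math.sin(1.08)])
F=W.reshape(-1,3); d=F[:,:2]-p[:2]; a=d@tx;b=d@ty
for lo in range(-110,111,10):
    m=(b>=lo)&(b<lo+10)&(abs(a)<45)&(F[:,2]>62)&(F[:,2]<190)
    if m.sum(): print(lo,m.sum(),"a",np.percentile(a[m],[5,95]).round(),"zmin",np.sort(F[m,2])[:8].round())
E
```

```text
-100 12 a [-38.  14.] zmin [171. 180. 181. 187. 188. 189. 189. 189.]
-90 49 a [-38.  27.] zmin [151. 152. 153. 158. 158. 164. 164. 166.]
-80 42 a [-37.  -2.] zmin [148. 150. 150. 151. 151. 153. 154. 155.]
-70 38 a [-32.  19.] zmin [64. 66. 67. 72. 72. 72. 73. 75.]
-60 28 a [-32.  21.] zmin [63. 64. 64. 66. 68. 69. 70. 71.]
-50 19 a [-32. -23.] zmin [160. 163. 163. 164. 164. 165. 165. 166.]
-40 16 a [-31. -24.] zmin [161. 161. 162. 164. 165. 166. 167. 168.]
-30 45 a [-37. -22.] zmin [155. 156. 158. 158. 160. 161. 161. 161.]
-20 65 a [-37. -10.] zmin [ 92.  97.  99. 101. 102. 103. 105. 106.]
-10 78 a [-37.  -9.] zmin [81. 87. 88. 89. 91. 92. 93. 95.]
0 68 a [-37.  -9.] zmin [85. 87. 88. 88. 90. 92. 93. 94.]
10 90 a [-36.  10.] zmin [ 95.  95.  95.  97.  98.  99. 100. 100.]
20 97 a [-36.  18.] zmin [145. 150. 153. 154. 154. 156. 158. 158.]
30 64 a [-31.  26.] zmin [152. 155. 156. 158. 159. 159. 160. 160.]
40 45 a [-32.  27.] zmin [161. 161. 162. 163. 163. 163. 164. 164.]
50 40 a [-30.  26.] zmin [159. 161. 161. 162. 163. 163. 164. 164.]
60 40 a [-33.  25.] zmin [63. 64. 65. 66. 72. 73. 73. 74.]
70 38 a [-37.  26.] zmin [62. 64. 66. 68. 70. 71. 74. 74.]
80 60 a [-38.  22.] zmin [149. 149. 152. 152. 152. 154. 155. 156.]
90 30 a [-36.  24.] zmin [172. 175. 176. 180. 181. 182. 182. 183.]
```

Depth puts the finger ends about 25 mm above the reported TCP. The gripper body is well up, at z≥148. I'll lower in small steps, watching the force.

Call:
servo_tool(
  angular=[
    [0,0,0],
    [0,0,0],
    [0,0,0],
    [0,0,0],
  ],
  slide=[
    [0,0,-3],
    [0,0,-6],
    [0,0,-9],
    [0,0,-12],
  ],
  grip=[-1,-1,-1,-1],
)

```text
time: 5.25
tool_pos: [500.0, -176.2, 39.8]
tcp_rot: [3.141, 0.0, 1.078]
contact_force: [-0.3, -1.4, -0.6]
grip_width: 0.7
```

Call:
servo_tool(
  angular=[
    [0,0,0],
    [0,0,0],
    [0,0,0],
    [0,0,0],
  ],
  slide=[
    [0,0,-2],
    [0,0,-4],
    [0,0,-5],
    [0,0,-5],
  ],
  grip=[-1,-1,-1,-1],
)

```text
time: 5.58
tool_pos: [499.8, -176.1, 34.9]
tcp_rot: [-3.141, -0.0, 1.078]
contact_force: [-0.4, 0.5, -0.3]
grip_width: 0.1
```

```bash
python3 tip.py pics/chk5.png
```

```text
[ 499.92832437 -176.09261888   35.05802923]
0 [[336. 430.]]
10 [[336. 415.]]
20 [[336. 399.]]
30 [[336. 384.]]
```

View pics/chk5.png

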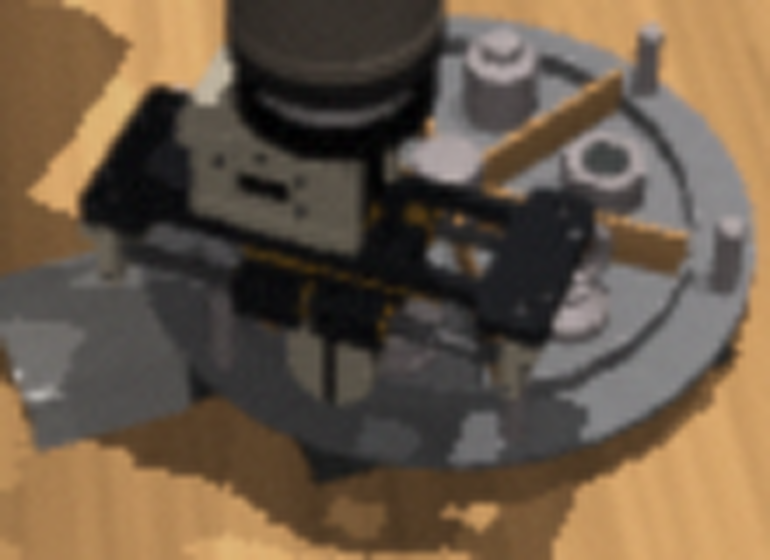

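```bash
python3 - <<'E'
from plant import bot
from h import *
c=bot.capture("side")
W=cloud(c);F=W.reshape(-1,3);p=bot.get_obs()["tool_pos"]
ty=np.array([math.sin(1.08),-math.cos(1.08)]); tx=np.array([math.cos(1.08),math.sin(1.08)])
d=F[:,:2]-p[:2]; a=d@tx;b=d@ty
for lo,hi in((-110,-80),(-80,-50),(-20,0),(0,20),(50,80),(80,110)):
    m=(b>=lo)&(b<hi)&(abs(a)<45)&(F[:,2]>48)&(F[:,2]<190); i=np.argsort(F[m,2])[:24]
    print(lo,[(int(x),int(y),int(z)) for x,y,z in np.c_[a,b,F[:,2]][m][i]])
E
```

```text
-110 [(-37, -82, 135), (-34, -80, 136), (-35, -82, 137), (-34, -86, 139), (-38, -84, 139), (-37, -81, 143), (-35, -82, 144), (-36, -84, 145), (-34, -85, 147), (-35, -81, 150), (-35, -81, 153), (-36, -84, 153), (-35, -87, 155), (-34, -93, 155), (-35, -84, 156), (-35, -81, 158), (-37, -89, 160), (-34, -93, 160), (-34, -81, 160), (-36, -86, 161), (-37, -83, 162), (-34, -87, 162), (-34, -93, 163), (-34, -81, 164)]
-80 [(17, -58, 49), (17, -64, 50), (14, -60, 50), (19, -55, 52), (16, -57, 54), (20, -56, 54), (14, -59, 55), (16, -60, 57), (17, -57, 57), (14, -62, 58), (19, -55, 60), (16, -57, 63), (15, -59, 63), (20, -55, 64), (12, -61, 65), (17, -57, 66), (18, -60, 69), (14, -59, 69), (12, -61, 70), (19, -61, 71), (26, -64, 72), (16, -56, 72), (23, -59, 72), (21, -65, 73)]
-20 [(-7, 0, 68), (-10, -4, 69), (-10, -2, 70), (-10, -5, 73), (-12, -7, 74), (-7, -6, 74), (-10, -2, 74), (-7, -3, 75), (-12, -10, 78), (-10, -14, 78), (-12, -7, 79), (-7, -2, 80), (-11, -10, 81), (-10, -7, 82), (-10, -4, 82), (-9, -11, 83), (-11, -13, 84), (-12, -16, 84), (-9, -14, 85), (-11, -7, 86), (-11, -16, 87), 
[... 407 characters left out ...]
, 73, 49), (17, 68, 50), (18, 70, 50), (20, 73, 53), (18, 67, 54), (19, 64, 55), (17, 70, 55), (22, 63, 56), (18, 67, 57), (18, 70, 59), (19, 73, 60), (19, 67, 61), (20, 72, 62), (25, 74, 62), (17, 70, 65), (21, 72, 66), (25, 74, 67), (21, 74, 76), (-36, 79, 133), (-35, 79, 136), (-37, 79, 142), (-29, 63, 143)]
80 [(-34, 84, 133), (-35, 82, 134), (-24, 86, 135), (-31, 86, 135), (-37, 82, 139), (-24, 86, 139), (-36, 85, 140), (-33, 86, 140), (-36, 82, 142), (-37, 85, 144), (-35, 81, 145), (-34, 87, 146), (-36, 84, 147), (-34, 86, 150), (-37, 82, 152), (-37, 84, 153), (-35, 81, 153), (-28, 92, 157), (-38, 84, 157), (-35, 84, 158), (-36, 92, 159), (-38, 87, 159), (-37, 90, 159), (-34, 91, 160)]
```

The finger ends are at z≈63 and nothing else hangs below 130. I'll lower 12 mm more.

Call:
servo_tool(
  angular=[
    [0,0,0],
    [0,0,0],
    [0,0,0],
    [0,0,0],
    [0,0,0],
  ],
  slide=[
    [0,0,-3],
    [0,0,-6],
    [0,0,-9],
    [0,0,-12],
    [0,0,-12],
  ],
  grip=[-1,-1,-1,-1,-1],
)

```text
time: 6.1
tool_pos: [499.5, -175.9, 22.4]
tcp_rot: [-3.14, 0.0, 1.078]
contact_force: [0.5, 0.5, 0.2]
grip_width: 0.3
```

```bash
python3 arc.py -118 -228 2.5 134
```

```text
from -118.0 [[-5.1, 2.9, 0], [-10.1, 5.9, 0], [-14.9, 9.2, 0], [-19.6, 12.7, 0], [-24.1, 16.4, 0], [-28.5, 20.3, 0], [-32.7, 24.4, 0], [-36.7, 28.7, 0], [-40.5, 33.1, 0], [-44.1, 37.7, 0]]
from -143.0 [[-3.4, 4.7, 0], [-6.6, 9.6, 0], [-9.6, 14.7, 0], [-12.4, 19.8, 0], [-14.9, 25.1, 0], [-17.2, 30.4, 0], [-19.3, 35.9, 0], [-21.1, 41.5, 0], [-22.7, 47.1, 0], [-24.1, 52.8, 0]]
from -168.0 [[-1.1, 5.7, 0], [-1.9, 11.5, 0], [-2.5, 17.3, 0], [-2.8, 23.2, 0], [-2.9, 29.0, 0], [-2.7, 34.9, 0], [-2.3, 40.7, 0], [-1.6, 46.5, 0], [-0.7, 52.3, 0], [0.5, 58.0, 0]]
from -193.0 [[1.4, 5.7, 0], [3.1, 11.3, 0], [5.1, 16.8, 0], [7.2, 22.2, 0], [9.6, 27.5, 0], [12.3, 32.8, 0], [15.1, 37.9, 0], [18.2, 42.8, 0], [21.5, 47.7, 0], [25.0, 52.4, 0]]
from -218.0 [[3.7, 4.5, 0], [7.6, 8.9, 0], [11.7, 13.1, 0], [15.9, 17.1, 0]]
```

Call:
servo_tool(
  angular=[
    [0,0,-2.5],
    [0,0,-5],
    [0,0,-7.5],
    [0,0,-10],
    [0,0,-12.5],
    [0,0,-15],
    [0,0,-17.5],
    [0,0,-20],
    [0,0,-22.5],
    [0,0,-25],
  ],
  slide=[
    [-5,3,0],
    [-10,6,0],
    [-15,9,0],
    [-19.5,12.5,0],
    [-24,16.5,0],
    [-28.5,20.5,0],
    [-32.5,24.5,0],
    [-36.5,28.5,0],
    [-40.5,33,0],
    [-44,37.5,0],
  ],
  grip=[-1,-1,-1,-1,-1,-1,-1,-1,-1,-1],
)

```text
time: 6.93
tool_pos: [456.4, -139.0, 23.3]
tcp_rot: [3.14, -0.0, 0.639]
contact_force: [0.5, -1.6, -1.1]
grip_width: 0.9
```

```bash
cat > ph.py <<'E'
from plant import bot
from h import *
import sys
for n in("side","top"):
    c=bot.capture(n); q,a=pegphase(c)
    if n=="side":
        cv2.imwrite(sys.argv[1],cv2.resize(c["img"][190:270,260:370],None,fx=7,fy=7,interpolation=cv2.INTER_CUBIC))
    if not len(a): continue
    h,_=np.histogram(a%60,60,(0,60)); print(n,[(i,int(k)) for i,k in enumerate(h) if k>1])
print(bot.get_obs()["tool_pos"],bot.get_obs()["contact_force"])
E
python3 ph.py pics/chk6.png
```

```text
side [(24, 15), (25, 15), (26, 11), (27, 11), (28, 9), (29, 2), (30, 2), (44, 7)]
top [(23, 2), (24, 10), (25, 15), (26, 11), (27, 14), (28, 5)]
[ 455.55140701 -138.18544492   23.14077041] [-0.61266334  0.54682021 -0.54313424]
```

View pics/chk6.png

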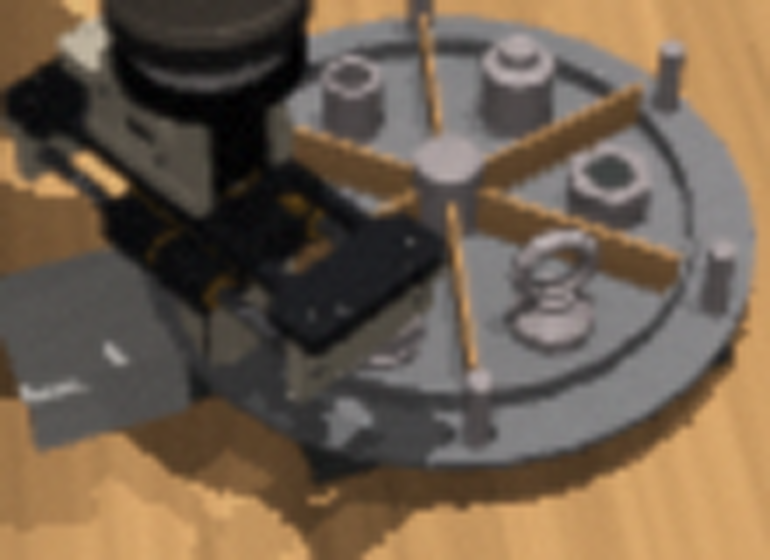

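It's turning: phase 33.6→25.9, with the finger 10.8° behind the peg and all parts standing. Continuing along the arc.

Call:
servo_tool(
  angular=[
    [0,0,-2.5],
    [0,0,-5],
    [0,0,-7.5],
    [0,0,-10],
    [0,0,-12.5],
    [0,0,-15],
    [0,0,-17.5],
    [0,0,-20],
    [0,0,-22.5],
    [0,0,-25],
  ],
  slide=[
    [-3.5,4.5,0],
    [-6.5,9.5,0],
    [-9.5,14.5,0],
    [-12.5,20,0],
    [-15,25,0],
    [-17,30.5,0],
    [-19.5,36,0],
    [-21,41.5,0],
    [-22.5,47,0],
    [-24,53,0],
  ],
  grip=[-1,-1,-1,-1,-1,-1,-1,-1,-1,-1],
)

```text
time: 7.87
tool_pos: [432.3, -86.1, 23.3]
tcp_rot: [3.141, -0.0, 0.205]
contact_force: [0.1, -2.0, 0.2]
grip_width: 0.6
```

Call:
servo_tool(
  angular=[
    [0,0,-2.5],
    [0,0,-5],
    [0,0,-7.5],
    [0,0,-10],
    [0,0,-12.5],
    [0,0,-15],
    [0,0,-17.5],
    [0,0,-20],
    [0,0,-22.5],
    [0,0,-25],
  ],
  slide=[
    [-1,5.5,0],
    [-2,11.5,0],
    [-2.5,17.5,0],
    [-3,23,0],
    [-3,29,0],
    [-2.5,35,0],
    [-2.5,40.5,0],
    [-1.5,46.5,0],
    [-0.5,52.5,0],
    [0.5,58,0],
  ],
  grip=[-1,-1,-1,-1,-1,-1,-1,-1,-1,-1],
)

```text
time: 8.7
tool_pos: [432.6, -27.7, 23.2]
tcp_rot: [3.141, 0.0, -0.232]
contact_force: [-1.0, -1.8, 0.3]
grip_width: 0.5
```

```bash
python3 ph.py pics/chk7.png
```

```text
side [(34, 8), (35, 16), (36, 15), (37, 16), (38, 13), (39, 7)]
top [(34, 8), (35, 14), (36, 15), (37, 14), (38, 10)]
[432.76705289 -27.31201499  23.18962385] [ 0.30437608 -0.84958833  0.18899503]
```

View pics/chk7.png

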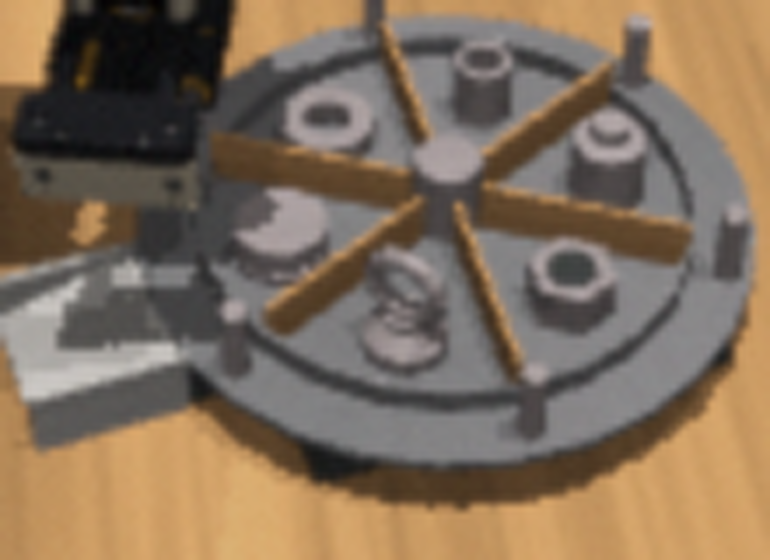

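It has turned 57° so far, and everything is standing. 53° remain.

```bash
python3 arc.py -218 -243 2.5 134
```

```text
from -218.0 [[3.7, 4.5, 0], [7.6, 8.9, 0], [11.7, 13.1, 0], [15.9, 17.1, 0], [20.4, 20.9, 0], [25.0, 24.5, 0], [29.7, 27.9, 0], [34.6, 31.1, 0], [39.6, 34.1, 0], [44.8, 36.9, 0]]
```

Call:
servo_tool(
  angular=[
    [0,0,-2.5],
    [0,0,-5],
    [0,0,-7.5],
    [0,0,-10],
    [0,0,-12.5],
    [0,0,-15],
    [0,0,-17.5],
    [0,0,-20],
    [0,0,-22.5],
    [0,0,-25],
  ],
  slide=[
    [1.5,5.5,0],
    [3,11.5,0],
    [5,17,0],
    [7,22,0],
    [9.5,27.5,0],
    [12.5,33,0],
    [15,38,0],
    [18,43,0],
    [21.5,47.5,0],
    [25,52.5,0],
  ],
  grip=[-1,-1,-1,-1,-1,-1,-1,-1,-1,-1],
)

```text
time: 9.63
tool_pos: [457.2, 24.6, 23.0]
tcp_rot: [3.141, 0.001, -0.667]
contact_force: [-1.9, -1.4, 1.0]
grip_width: 0.3
```

Call:
servo_tool(
  angular=[
    [0,0,-2.5],
    [0,0,-5],
    [0,0,-7.5],
    [0,0,-10],
    [0,0,-12.5],
    [0,0,-15],
    [0,0,-17.5],
    [0,0,-20],
    [0,0,-22],
    [0,0,-24],
  ],
  slide=[
    [3.5,4.5,0],
    [7.5,9,0],
    [11.5,13,0],
    [16,17,0],
    [20.5,21,0],
    [25,24.5,0],
    [29.5,28,0],
    [34.5,31,0],
    [38.5,33.5,0],
    [42.5,35.5,0],
  ],
  grip=[-1,-1,-1,-1,-1,-1,-1,-1,-1,-1],
)

```text
time: 10.47
tool_pos: [499.4, 60.3, 22.9]
tcp_rot: [3.14, 0.001, -1.085]
contact_force: [-2.6, 0.1, 0.2]
grip_width: 0.1
```

```bash
python3 ph.py pics/chk8.png; python3 - <<'E'
from plant import bot
from h import *
print(bot.get_obs()["joint_positions"].round(2))
for n in("side","top"):
    c=bot.capture(n);W=cloud(c).reshape(-1,3);W=W[np.isfinite(W[:,0])]
    d=W[:,:2]-C0;r=np.hypot(*d.T);a=np.degrees(np.arctan2(d[:,1],d[:,0]))%360
    g=(r>50)&(r<105)&(W[:,2]>66)&(W[:,2]<96)&(abs(a-200)<28);q=W[g]
    print(n,len(q),q.mean(0), np.degrees(np.arctan2(*(q.mean(0)[:2]-C0)[::-1])))
    g=(r>50)&(r<105)&(W[:,2]>40)&(W[:,2]<60)&(abs(a-200)<22);q=W[g]
    print("foot",len(q),q.mean(0), np.degrees(np.arctan2(*(q.mean(0)[:2]-C0)[::-1])))
E
```

```text
side [(1, 4), (2, 2), (3, 2), (4, 2), (5, 7), (6, 3), (45, 4), (46, 17), (47, 16), (48, 16), (49, 20), (50, 17), (51, 5), (52, 2), (54, 3), (55, 3), (56, 2), (57, 4), (59, 3)]
top [(45, 7), (46, 15), (47, 16), (48, 14), (49, 15), (50, 3)]
[500.4931757   60.29960725  23.03822535] [-0.53378948  0.16782904  0.27033513]
[-0.03  0.52  1.8   0.    0.83  2.62]
side 35 [490.27071164 -91.0838132   81.61890374] -155.57533499822833
foot 78 [489.56915029 -89.67014148  47.00514222] -156.7073240654147
top 43 [489.98584939 -83.99395251  83.98780517] -160.44855786905484
foot 75 [486.31152348 -82.61143008  47.71070443] -162.253212773572
```

View pics/chk8.png

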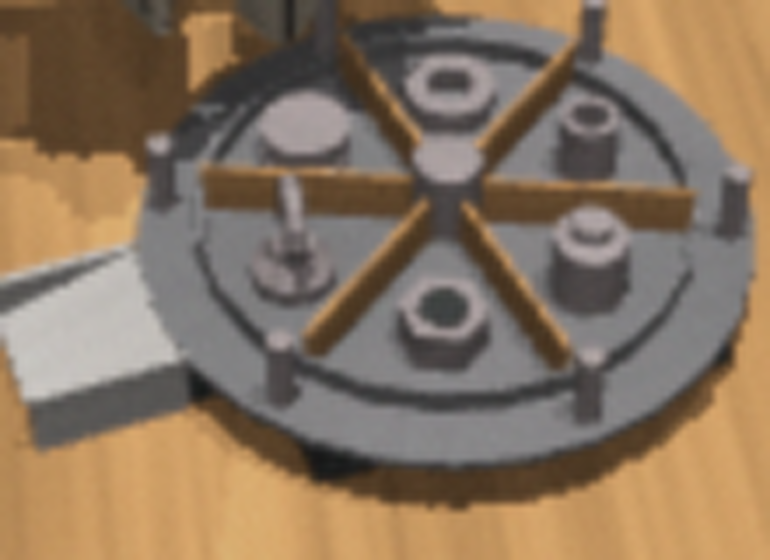

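The rotation is about 105.6°, and eye and pocket sit at about -162°. It needs about 4.7° more.

Call:
servo_tool(
  angular=[
    [0,0,-1],
    [0,0,-2.5],
    [0,0,-4],
    [0,0,-5],
    [0,0,-5],
  ],
  slide=[
    [2,1,0],
    [5,2.5,0],
    [8,4,0],
    [10.5,5,0],
    [10.5,5,0],
  ],
  grip=[-1,-1,-1,-1,-1],
)

```text
time: 11.08
tool_pos: [510.7, 65.4, 23.1]
tcp_rot: [3.142, 0.0, -1.174]
contact_force: [-1.7, -0.7, -0.7]
grip_width: 0.4
```

Call:
servo_tool(
  angular=[
    [0,0,2],
    [0,0,4],
    [0,0,4],
    [0,0,4],
    [0,0,4],
    [0,0,4],
    [0,0,4],
    [0,0,4],
  ],
  slide=[
    [-5,-3,0],
    [-10,-6,0],
    [-10,-6,15],
    [-10,-6,35],
    [-10,-6,60],
    [-10,-6,90],
    [-10,-6,120],
    [-10,-6,150],
  ],
  grip=[-1,-1,-1,-1,-1,-1,-1,-1],
)

```text
time: 11.75
tool_pos: [500.4, 59.4, 174.7]
tcp_rot: [-3.141, -0.0, -1.103]
contact_force: [0.2, 0.9, 0.5]
grip_width: 0.8
```

Call:
servo_tool(
  angular=[
    [0,0,0],
    [0,0,0],
    [0,0,0],
    [0,0,0],
    [0,0,0],
    [0,0,0],
    [0,0,0],
    [0,0,0],
    [0,0,0],
    [0,0,0],
  ],
  slide=[
    [-8,20,0],
    [-16,40,0],
    [-24,65,0],
    [-32,90,0],
    [-40,115,0],
    [-48,140,0],
    [-56,165,0],
    [-64,190,0],
    [-70,200,0],
    [-70,200,0],
  ],
  grip=[-1,-1,-1,-1,-1,-1,-1,-1,-1,-1],
)

```text
time: 12.58
tool_pos: [429.4, 261.1, 173.2]
tcp_rot: [-3.141, 0.0, -1.1]
contact_force: [-0.2, -0.1, 0.1]
grip_width: 0.9
```

```bash
python3 ph.py pics/chk9.png; python3 - <<'E'
from plant import bot
from h import *
for n in("side","top"):
    c=bot.capture(n);W=cloud(c).reshape(-1,3);W=W[np.isfinite(W[:,0])]
    d=W[:,:2]-C0;r=np.hypot(*d.T);a=np.degrees(np.arctan2(d[:,1],d[:,0]))%360
    m=(r>118)&(r<142)&(W[:,2]>64)&(W[:,2]<82); aa=a[m]; o=np.argsort(aa);q=W[m][o]
    lab=np.cumsum(np.r_[0,np.diff(aa[o])>15])
    P=np.array([q[lab==k].mean(0)[:2] for k in range(lab.max()+1)]); cc=P.mean(0)
    print(n,len(P),cc,(np.degrees(np.arctan2(*(P-cc).T[::-1]))%60).round(1))
    g=(r>50)&(r<105)&(W[:,2]>70)&(W[:,2]<96)&(abs(a-194)<22);q=W[g]
    v=q.mean(0)[:2]-C0; t=math.radians(193.3-180); print("eye",q.mean(0),np.degrees(np.arctan2(v[1],v[0])),"y_stand",-math.sin(t)*v[0]+math.cos(t)*v[1])
    if n=="top": cv2.imwrite("pics/fin_top.png",cv2.resize(c["img"][140:270,270:400],None,fx=4.5,fy=4.5,interpolation=cv2.INTER_CUBIC))
E
```

```text
side [(40, 8), (41, 9), (42, 24), (43, 19), (44, 19), (45, 10)]
top [(40, 3), (41, 13), (42, 19), (43, 19), (44, 18), (45, 10)]
[430.52937685 259.04354911 173.14661512] [ 0.48915326 -0.50479084  0.26444126]
side 6 [563.53780354 -59.97495831] [43.2 43.1 43.4 43.3 43.1 43.2]
eye [487.29451185 -85.68334509  84.01487808] -159.95638319754795 y_stand -9.450506002610126
top 6 [562.88405279 -58.12142105] [43.3 43.2 43.4 43.2 43.4 43.3]
eye [488.15419536 -76.53270358  84.49721667] -166.14696871113676 y_stand -0.7430649814579233
```

View pics/chk9.png

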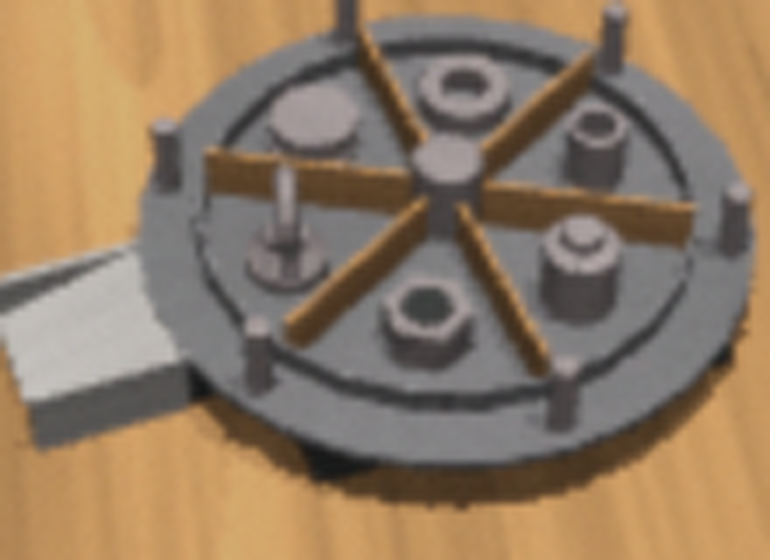

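View pics/fin_top.png

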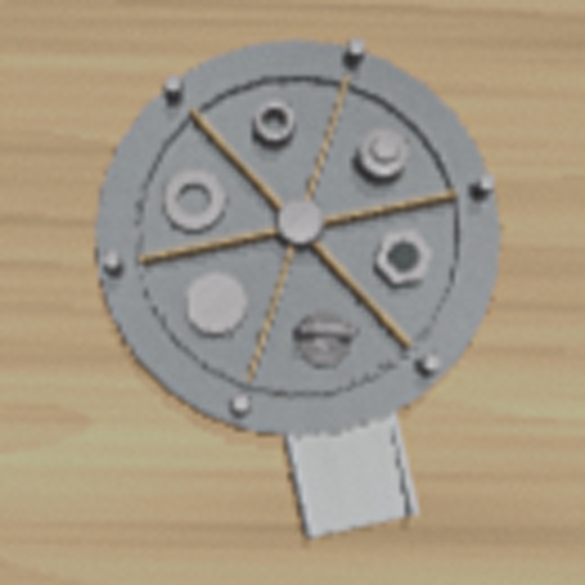

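The pocket centre is at -166.7°, matching the chute. The top view puts the eye 1 mm off the centre line, at crop (323,340) above the chute at (353,475). All six parts stand and the hand is clear. Handing in.

```bash
python3 - <<'E'
from plant import bot
print(bot.close_job())
E
```

```text
the job is handed in; nothing more can be done
None
```

I turned the carousel about 110° clockwise by pushing one rim peg with the closed fingertips. Then I backed the hand off, raised it and moved it clear to the left, and handed the job in at about 12.9 s.

**Last checks:**
- **Alignment:** both cameras put the peg pattern at 43.3° (mod 60). That puts the eye's pocket at -166.7°, the same direction as the chute.
- **Eye:** the top camera's depth shows the eye about 0.7 mm off the chute's centre line.
- **Parts and hand:** all six parts are standing in their pockets, and the wrist force reads about zero.

**What disagreed or went wrong:**
- **Side-camera reading:** the side camera put the eye about 9 mm off the centre line. I took this as bias, because that camera only sees the near edge of the ring and its estimate of the carousel centre is about 2 mm off. The 9 mm would still be within the 14 mm limit.
- **First pass missed:** the closed finger ends looked about 25 mm higher than the reported TCP, so my first pass went over the peg without touching it. I lowered the hand in small steps, watching the force, and the second push worked.
- **Not re-measured:** I did not measure the tin, carton and wrench again at the end. The hand was kept away from them throughout.

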